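Stir the tumbler's load round to the spout

ROBOT

A 6-joint arm with a two-finger parallel gripper is mounted at the origin on the work surface. World frame = base frame: x ahead of the robot, y to its left, z up, the work surface at z = 0. Lengths are in m, angles in rad, forces in N, time in s.
With the tool pointing down it reaches from about 0.25 to 0.775 m from the base axis. Payload 4 kg.
Tool frame: the origin (TCP) lies midway between the tips of the shut fingers; the grasp point (between the pads) lies 19 mm behind it; z points along the fingers, y is the line along which they close (so a half turn about z gives the same grasp; the last joint's range is limited). The gripper opens to 94 mm and grips with 3 to 60 N. Pads are 16 mm wide; open, the fingers measure 119 mm over their backs; the gripper's body (75 mm by 177 mm) begins 78 mm behind the grasp point.
Start: joints at [-1.368, 0.087, 1.371, -0, 1.684, -0.103], TCP at [0.166, -0.525, 0.178] pointing down, gripper open.
Joint ranges: [-3.1, 3.1], [-0.76, 2.03], [0.27, 2.55], [-1.08, 4.22], [0.17, 2.65], [-2.57, 2.57]. Speed limits (rad/s): [2.79, 2.79, 3.14, 3.14, 3.14, 3.14].

INTERFACE

Orientations are given as [roll, pitch, yaw] about the fixed x, y, z axes, in that order (R = Rz(yaw) Ry(pitch) Rx(roll)).
In Python, from bench import robot gives the robot as it stands. The module is installed in compiled form; this text tells all that it offers.
- The arm moves only by the tool arm_command, never from a script. Its argument "targets" is a list of rows, each a list of 4 numbers: the shift along the world's x, y, z as a fraction of full scale, then the turn about the world's z as a fraction of full scale. A call has 1 to 8 rows; each row is the pose to reach, as a shift and turn from the pose commanded when the call began; what a row does not reach only later rows make up. Full scale, the value 1, is 0.5 m for a shift and 120 degrees for a turn. A row lasts 1/12 s, in which the tool goes at most 41.7 mm and 7.16 degrees, less where a joint would pass 70% of its speed; a pose out of reach is approached as far as the arm can. A call with a number of a shift or a turn outside -1 to 1 is refused whole. A call with a gripper value outside its range is refused whole. "claw" is the closure, from 0 (fully open) to 1 (shut), set as the call begins (left out, the last holds). The fingers move at their own pace and stop on an object; the grip force is fixed at half the most. Time passes only in rows, so rows that repeat a pose let the fingers close. It gives the time, the measured TCP pose, the force, the opening and the grip force at its end, in the units of the state.
- robot.get_obs(): the state, without advancing time (a new reading comes with each control period).
- robot.snapshot(name): name is "scene" or "top"; returns the picture (400x640x3 uint8, red, green, blue); there is no depth.
- robot.camera_info(name): a dict with "vfov" (degrees; the focal length in pixels is half the picture's height over the tangent of half this angle, whatever the lens; pixels are square), "cx", "cy" (the principal point, pixels), "k1" (the pictures are not rectified: a ray, as slopes to the right and down, at radius r is drawn at 1 + k1 r^2 times it, then the intrinsics apply), "extrinsics" (4x4, takes a point from camera to world coordinates). Camera axes: x right, y up, looking along -z (the intrinsics and any distortion apply to the point x, -y, -z); pixel columns grow to the right and rows downward; lengths in m; the calibration is good to about 2 mm. A picture is of the moment at which its call begins. camera_info takes no time and is no camera call.
- robot.close_job(): hands the job in; it is judged then, once.
The state is a dict: "time": time; "joint_positions": joint angles; "qvel": joint speeds; "joint_torque": joint torques, N m; "tool_pos": TCP position; "ee_rot": TCP orientation; "wrist_force": force on the tool from outside, world axes, zero at the start; "wrist_torque": the same for the moment, N m; "width": finger opening in m; "finger_force": force on a finger pad.
Only numpy, scipy, OpenCV 4.12 (cv2) and the standard library are available. Lean on these libraries where they do the work, as an engineer would, in place of code of your own. Each camera call takes 0.05 s, during which the arm holds its last target. There are 200 camera calls.

TASK

Take the stirring rod from its stand and, reaching into the tumbler bowl with the rod only, stir the load clockwise (seen from above) round the centre column until the steel collar has gone past the outlet spout once and then come round to it a second time; leave the collar right in front of the spout, with all the balls still in the bowl. Then hang the rod back in its stand by its flange. Do not force the rod against the bowl and leave the other things on the bench where they are.

Things in the scene. Friction and masses are not known exactly. Their poses are not given: they have to be found in the camera images.
- bowl: Bench-top tumbler, fixed: round grey plastic bowl on a black motor foot. Origin at the centre of its underside on the table, z up, +x towards its spout. Outer radius 81 mm, rim 100 mm high. Inside is a ring-shaped channel with a flat floor 45 mm above the table, 40 mm wide, its middle 55 mm from the axis.
- hub (a point): Point on the bowl's axis at the height of the channel floor; axes as the bowl's (+x towards the spout). The centre column has radius 35 mm and rises to 94 mm above the table (a small steel nut on it to 104 mm); the bowl wall's inner radius is about 75 mm
- spout (a point): Point on the channel floor, mid-channel, just inside the outlet spout. The spout is a short open chute 50 mm wide that sticks out from the bowl wall to 115 mm from the axis, 98 mm high; its gate is shut, a dark panel on the inside of the wall
- rod: Loose wooden stirring rod, 90 g, hanging upright at the start. Origin on its axis at the underside of its flange, z up along the rod. Below: round rod 20 mm thick with a round end 105 mm below the origin. Flange 46 mm across, 6 mm thick. Above the flange: square grip 26 x 26 mm, from 6 to 56 mm above the origin, sides along its x and y.
- stand: Fixed steel rod stand, origin on the table below the hanging place, z up. Foot plate 100 x 90 mm, 12 mm thick (from 35 mm on the -x side to 65 mm on the +x side of the origin); post 20 mm thick at 40 mm on its +x side. Nothing rises above the hanger plate
- hanger (a point): Hanging place on top of the hanger plate, mid-slot, axes as the stand's: the rod's origin lies here when it hangs. Plate 64 mm wide, 8 mm thick, top 155 mm above the table; its 28 mm wide slot starts 21 mm on the +x side and is open to -x, where the prongs end 29 mm from this point
- collar: Loose steel shaft collar, a squat cylinder 30 mm across and 26 mm high with a dark bore, standing in the channel; origin at the centre of its underside
- basket: Bystander: fixed yellow plastic parts basket 150 x 110 mm, 60 mm high, origin under its centre; at the place left or right that the stand does not have
- can: Bystander: upright spray can 52 mm across, 165 mm high, origin under its centre
- armature: Bystander: motor armature standing on end, 44 mm across, 100 mm high, origin under its centre
- jar: Bystander: glass jar 64 mm across, 85 mm high, origin under its centre
- tin: Bystander: open metal tin 72 mm across, 90 mm high, origin under its centre
- wrench: Bystander: wrench lying flat between the robot and the bowl
- screwdriver: Bystander: screwdriver lying flat beyond the bowl
- ball1_center (a point): Centre of one of the five loose white ceramic balls, 28 mm across, in the channel
- ball1: The same ball (its frame rolls with it)
- ball2_center (a point): Centre of one of the five loose white ceramic balls, 28 mm across, in the channel
- ball2: The same ball (its frame rolls with it)
- ball3_center (a point): Centre of one of the five loose white ceramic balls, 28 mm across, in the channel
- ball3: The same ball (its frame rolls with it)
- ball4_center (a point): Centre of one of the five loose white ceramic balls, 28 mm across, in the channel
- ball4: The same ball (its frame rolls with it)
- ball5_center (a point): Centre of one of the five loose white ceramic balls, 28 mm across, in the channel
- ball5: The same ball (its frame rolls with it)
Things that resemble listed ones, but are neither listed nor needed, are in the scene too. There is more than one size of the rod; the job needs the middle-sized.

How it is judged:
By the outcome, as a careful person would: the job done as asked, in the order asked, and still so for the second after the job is handed in, with the robot touching nothing.
It also fails if it takes over 69 s, if anything falls off the work surface, if the arm or the gripper's body presses on something with over 40 N, if the wrist force passes 120 N, or if a joint passes its speed limit or range.

## Working session

There is one attempt and no reset: what is moved stays moved. The work goes in short steps, Python scripts to look and compute and a tool call to move; the robot and the scene stay as the last step left them, time stands still between calls to the robot, and variables do not carry over. Pictures are saved under pics/ and viewed, at most 10 in all, crops included, and the job is handed in when it is done.

Besides the shell and the picture viewer there is one more tool, called after "Call:" as name(argument=value, ...) on one line, values as JSON. arm_command: Moves the arm, as the interface text tells. Shift numbers are shares of 0.5 m and turn numbers shares of 120 degrees, none past 1 either way. Its arguments: {"type":"object","properties":{"targets":{"type":"array"},"claw":{"type":"number"}},"required":["targets"]}

```bash
mkdir -p pics; cat > h.py <<'E'
import numpy as np, cv2
from bench import robot
def snap(n,f):
    im=robot.snapshot(n); cv2.imwrite('pics/'+f+'.png',im[:,:,::-1]); return im
def cam(n):
    c=robot.camera_info(n); f=200/np.tan(np.radians(c['vfov'])/2); return c,f,np.array(c['extrinsics'])
def px2w(n,u,v,z):
    c,f,T=cam(n); d=np.array([(u-c['cx'])/f,(v-c['cy'])/f]); s=d.copy()
    for _ in range(20): s=d/(1+c['k1']*(s@s))
    r=T[:3,:3]@np.array([s[0],-s[1],-1]); o=T[:3,3]; return o+r*(z-o[2])/r[2]
def w2px(n,p):
    c,f,T=cam(n); q=T[:3,:3].T@(np.array(p)-T[:3,3]); s=np.array([q[0],-q[1]])/-q[2]
    s=s*(1+c['k1']*(s@s)); return s*f+[c['cx'],c['cy']]
E
python3 - <<'E'
from h import *
for n in('scene','top'):
    snap(n,n+'0'); c,f,T=cam(n); print(n,f,c['k1'],c['cx'],c['cy'],T.round(3).tolist())
print(robot.get_obs())
E
```

```text
scene 374.53764538170236 -0.07772949912815741 315.34218797317357 199.98531416949888 [[0.011, -0.625, 0.781, 1.237], [1.0, 0.019, 0.001, -0.041], [-0.015, 0.781, 0.625, 0.641], [0.0, 0.0, 0.0, 1.0]]
top 443.7253222338906 -0.014329458176206072 312.15171138897824 201.62069130288702 [[-0.014, 0.98, -0.198, 0.38], [-1.0, -0.015, -0.002, -0.022], [-0.005, 0.198, 0.98, 1.121], [0.0, 0.0, 0.0, 1.0]]
{'time': 0.1, 'joint_positions': array([-1.36812317e+00,  8.78818302e-02,  1.37208280e+00, -2.75393393e-05,
        1.68358263e+00, -1.03096626e-01]), 'qvel': array([-0.00079573, -0.00191079, -0.00229156,  0.00074446,  0.00054893,
       -0.00130779]), 'joint_torque': array([ 2.00300965e-03, -3.41251123e+01, -3.03302336e+01,  7.20533263e-02,
        3.04045749e-02, -9.68026870e-05]), 'tool_pos': array([ 0.16544347, -0.52396205,  0.17643117]), 'ee_rot': array([-3.13964561e+00, -1.73931060e-04,  3.05766544e-01]), 'wrist_force': array([ 0.63547492, -0.33386219, -0.2433871 ]), 'wrist_torque': array([-0.01971788,  0.01732078,  0.01645744]), 'finger_force': 0.0, 'width': 0.0940130633839498}
```

View pics/scene0.png

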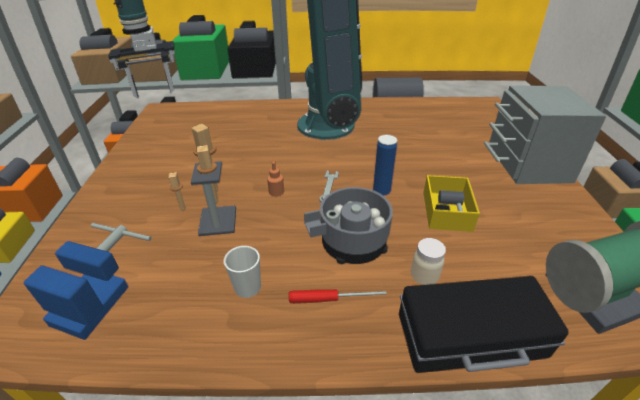

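View pics/top0.png

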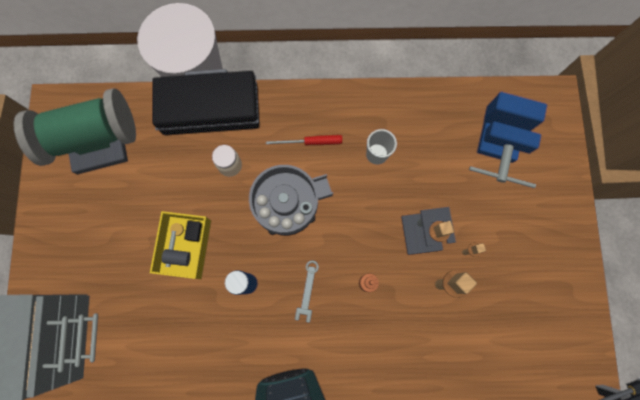

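The top view shows the bowl at about (284,199), its spout at (322,187), the collar at (306,208), and a rod hanging in the stand at (445,229). There is a larger rod at (465,284) and a smaller one at (480,248). Next I'll enlarge both areas.

```bash
python3 - <<'E'
import cv2,numpy as np
im=cv2.imread('pics/top0.png')
a=cv2.resize(im[155:245,240:340],None,fx=6,fy=6,interpolation=cv2.INTER_CUBIC)[:,:600]
cv2.imwrite('pics/bowlc.png',a)
b=cv2.resize(im[200:300,390:490],None,fx=4,fy=4,interpolation=cv2.INTER_CUBIC)
s=cv2.imread('pics/scene0.png')
c=cv2.resize(s[120:240,155:255],None,fx=4,fy=4,interpolation=cv2.INTER_CUBIC)
o=np.zeros((480,800,3),np.uint8);o[:400,:400]=b;o[:,400:]=c
cv2.imwrite('pics/standc.png',o)
E
```

```text
(no output)
```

View pics/bowlc.png

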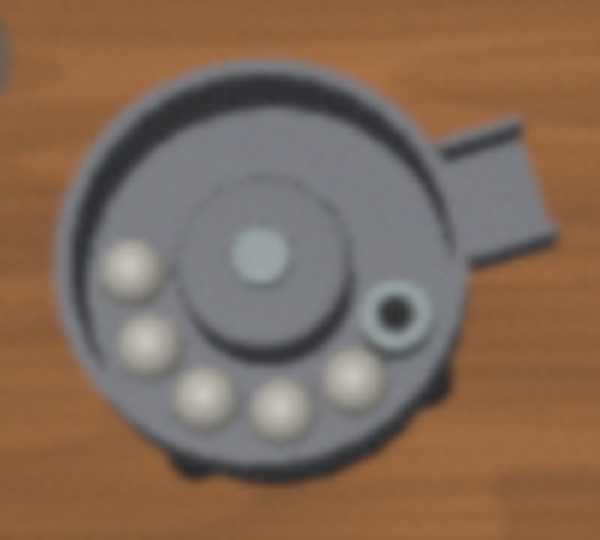

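View pics/standc.png

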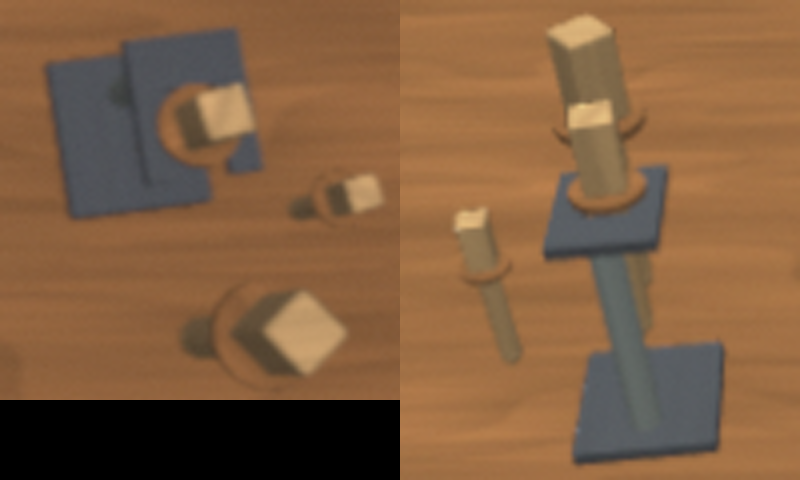

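```bash
cat > m.py <<'E'
from h import *
def cr(u,v,s,ox,oy): return ((u+.5)/s-.5+ox,(v+.5)/s-.5+oy)
B=lambda u,v,z:px2w('top',*cr(u,v,6,240,155),z)
S=lambda u,v,z:px2w('top',*cr(u,v,4,390,200),z)
C=lambda u,v,z:px2w('scene',*cr(u-400,v,4,155,120),z)
deg=lambda d:np.degrees(np.arctan2(d[1],d[0]))
E
python3 - <<'E'
from m import *
hub=B(260,255,.104);print('nut',hub)
L,R,T=B(55,260,.1),B(468,260,.1),B(262,59,.1);print('rim',L,R,T)
sp=B(537,178,.098);print('spout',sp,deg(sp-hub),np.linalg.norm((sp-hub)[:2]))
a=[B(437,150,.098),B(520,122,.098),B(470,268,.098),B(556,236,.098)]
print('spout edges',deg(a[1]-a[0]),deg(a[3]-a[2]))
for n,u,v,z in[('col',396,314,.071),('b1',130,270,.059),('b2',148,345,.059),('b3',203,398,.059),('b4',280,409,.059),('b5',353,379,.059)]:
    p=B(u,v,z);print(n,p,deg(p-hub),np.linalg.norm((p-hub)[:2]))
print('rod top',S(225,112,.211),C(591,114,.211))
g=[S(*q,.211) for q in((195,92),(245,82),(255,130),(205,142))]
print('grip yaw',deg(g[0]-g[3]),deg(g[1]-g[2]),[np.linalg.norm(g[i]-g[i-1]) for i in range(4)])
f=[S(*q,.012) for q in((48,62),(72,215),(210,200))]
print('foot',f,deg(f[0]-f[1]),deg(f[1]-f[2]),np.linalg.norm(f[0]-f[1]))
p=[S(*q,.155) for q in((125,41),(240,29),(262,170))]
print('plate',p,deg(p[0]-p[1]),deg(p[1]-p[2]),np.linalg.norm(p[0]-p[1]))
print('flange',S(200,124,.161))
E
```

```text
nut [0.59703869 0.04917658 0.104     ]
rim [0.59713328 0.12992688 0.1       ] [ 0.5946283  -0.03208691  0.1       ] [0.67767889 0.04855988 0.1       ]
spout [ 0.62773128 -0.05992135  0.098     ] -74.28707864078538 0.11333310948258397
spout edges -71.71908583181597 -70.08691261687628
col [ 0.57902352 -0.00311423  0.071     ] -109.00979282428358 0.05530709778220475
b1 [0.60121521 0.10533648 0.059     ] 85.74683117060198 0.05631498319061975
b2 [0.57005055 0.09777507 0.059     ] 119.04466826778551 0.05558931699485952
b3 [0.54798362 0.07540444 0.059     ] 151.86829934490754 0.05562643308978886
b4 [0.54302817 0.04432238 0.059     ] -174.86433090953554 0.05422821112875504
b5 [0.55483464 0.01477858 0.059     ] -140.81857421931244 0.0544463358323695
rod top [ 0.50443915 -0.29511111  0.211     ] [ 0.50513354 -0.2953662   0.211     ]
grip yaw 7.277018013946572 7.41803959695334 [np.float64(0.026297409109938222), np.float64(0.026761764004791605), np.float64(0.02531871352669785), np.float64(0.026895003467581342)]
foot [array([ 0.56531254, -0.24512286,  0.012     ]), array([ 0.46854719, -0.2548721 ,  0.012     ]), array([ 0.47652364, -0.34150791,  0.012     ])] 5.753212816608783 95.26032417955312 0.09725524152957615
plate [array([ 0.55251313, -0.25952016,  0.155     ]), array([ 0.55827759, -0.32367133,  0.155     ]), array([ 0.47993322, -0.32979982,  0.155     ])] 95.13465902622518 4.472856305710764 0.06440963727858766
flange [ 0.50491265 -0.29603137  0.161     ]
```

Call:
arm_command(targets=[[0,0,0.08,0],[0,0,0.16,0],[0,0,0.24,-0.03],[0,0,0.304,-0.06],[0.06,0.04,0.304,-0.092],[0.12,0.08,0.304,-0.092],[0.18,0.12,0.304,-0.092],[0.24,0.16,0.304,-0.092]], claw=0)

```text
time: 0.77
tool_pos: [0.2865, -0.4436, 0.3292]
ee_rot: [-3.141, 0.0, 0.112]
wrist_force: [0.6, 0.1, -0.2]
width: 0.0941
finger_force: 0.0
```

Call:
arm_command(targets=[[0.06,0.04,0,0],[0.12,0.08,0,0],[0.18,0.12,0,0],[0.24,0.165,0,0],[0.3,0.21,0,0],[0.36,0.25,0,0],[0.41,0.28,0,0],[0.437,0.299,0,0]])

```text
time: 1.43
tool_pos: [0.5064, -0.2926, 0.3282]
ee_rot: [-3.14, 0.001, 0.117]
wrist_force: [-0.4, -0.4, -0.6]
width: 0.0942
finger_force: 0.0
```

Call:
arm_command(targets=[[0,0,0,0],[0,0,0,0]])

```text
time: 1.6
tool_pos: [0.5043, -0.2945, 0.3285]
ee_rot: [-3.141, 0.002, 0.115]
wrist_force: [0.7, 0.4, -0.5]
width: 0.0939
finger_force: 0.0
```

Call:
arm_command(targets=[[0,-0.001,-0.07,0],[0,-0.001,-0.14,0],[0,-0.001,-0.2,0],[0,-0.001,-0.25,0],[0,-0.001,-0.28,0],[0,-0.001,-0.305,0],[0,-0.001,-0.318,0],[0,-0.001,-0.318,0]])

```text
time: 2.27
tool_pos: [0.5029, -0.2958, 0.1692]
ee_rot: [-3.14, 0.002, 0.112]
wrist_force: [0.2, 0.5, -0.2]
width: 0.094
finger_force: 0.0
```

Call:
arm_command(targets=[[0,0,0,0],[0,0,0,0],[0,0,0,0],[0,0,0,0],[0,0,0,0],[0,0,0,0],[0,0,0,0],[0,0,0,0]], claw=1)

```text
time: 2.93
tool_pos: [0.5041, -0.2955, 0.1705]
ee_rot: [3.141, -0.0, 0.113]
wrist_force: [0.3, -0.0, 0.5]
width: 0.044
finger_force: 0.0
```

Call:
arm_command(targets=[[0,0,0,0],[0,0,0,0],[0,0,0,0],[0,0,0,0],[0,0,0,0],[0,0,0,0]])

```text
time: 3.43
tool_pos: [0.504, -0.2956, 0.1705]
ee_rot: [3.141, 0.0, 0.113]
wrist_force: [0.2, 0.4, 0.7]
width: 0.0263
finger_force: 28.5
```

Call:
arm_command(targets=[[0,0,0.01,0],[0,0,0.04,0],[0,0,0.1,0],[0,0,0.16,0],[0,0,0.22,0],[0,0,0.25,0],[0,0,0.26,0],[0,0,0.26,0]])

```text
time: 4.1
tool_pos: [0.5046, -0.2958, 0.3024]
ee_rot: [3.139, -0.003, 0.113]
wrist_force: [-0.2, -0.7, -1.0]
width: 0.0267
finger_force: 28.5
```

```bash
python3 - <<'E'
from h import *
s=snap('scene','s1');t=snap('top','t1');o=robot.get_obs();print(o['tool_pos'],o['ee_rot'],o['width'],o['finger_force'],o['wrist_force'])
o=np.zeros((480,800,3),np.uint8)
o[:,:400]=cv2.resize(s[70:190,150:250],None,fx=4,fy=4,interpolation=cv2.INTER_CUBIC)
o[:400,400:]=cv2.resize(t[180:280,390:490],None,fx=4,fy=4,interpolation=cv2.INTER_CUBIC)
cv2.imwrite('pics/lift.png',o[:,:,::-1])
E
```

```text
[ 0.50380804 -0.29526153  0.2989907 ] [-3.14000794e+00  1.70229009e-03  1.13133069e-01] 0.026416229083254233 28.4771786397323 [-0.33287168 -0.61450297 -1.58414656]
```

View pics/lift.png

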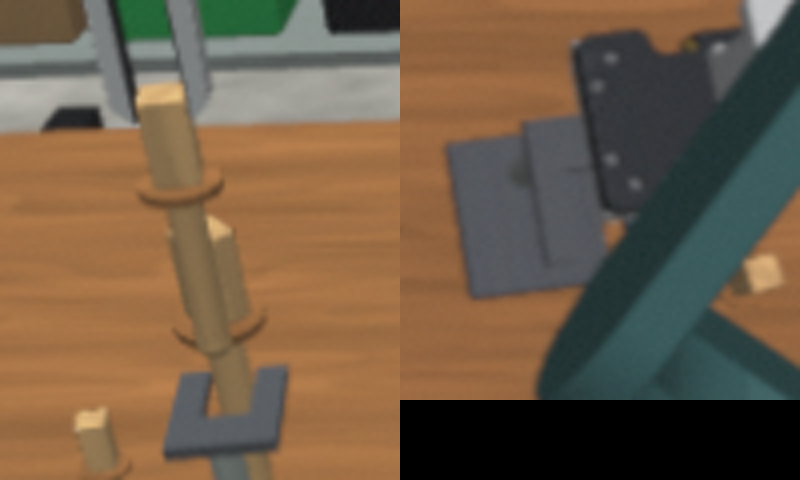

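Call:
arm_command(targets=[[0.006,0.015,0,0],[0.025,0.06,0,0],[0.05,0.12,0,0],[0.075,0.18,0,0],[0.1,0.24,0,0],[0.125,0.3,0,0],[0.15,0.36,0,0],[0.175,0.42,0,0]])

```text
time: 4.87
tool_pos: [0.5913, -0.0832, 0.2985]
ee_rot: [-3.14, 0.003, 0.113]
wrist_force: [0.8, 0.2, -0.8]
width: 0.0266
finger_force: 28.5
```

Call:
arm_command(targets=[[0.025,0.06,0,0],[0.05,0.115,0,0],[0.068,0.16,0,0],[0.078,0.18,0,0],[0.081,0.185,0,0],[0.081,0.185,0,0],[0.081,0.185,0,0],[0.081,0.185,0,0]])

```text
time: 5.53
tool_pos: [0.6317, 0.0055, 0.3006]
ee_rot: [3.141, 0.0, 0.111]
wrist_force: [0.1, -0.0, -1.6]
width: 0.0266
finger_force: 28.5
```

```bash
python3 - <<'E'
from h import *
P=[]
for k in range(4):
    t=snap('top','t2'); o=robot.get_obs(); P.append([*o['tool_pos'],*o['ee_rot']])
print(np.mean(P,0)); s=snap('scene','s2')
o=np.zeros((520,800,3),np.uint8)
o[:400,:400]=cv2.resize(t[150:250,240:340],None,fx=4,fy=4,interpolation=cv2.INTER_CUBIC)
o[:,400:]=cv2.resize(s[130:260,300:400],None,fx=4,fy=4,interpolation=cv2.INTER_CUBIC)
cv2.imwrite('pics/over.png',o[:,:,::-1])
E
```

```text
[ 6.31809349e-01  5.66471085e-03  3.00822768e-01  3.14119977e+00
 -2.92653403e-04  1.11167203e-01]
```

View pics/over.png

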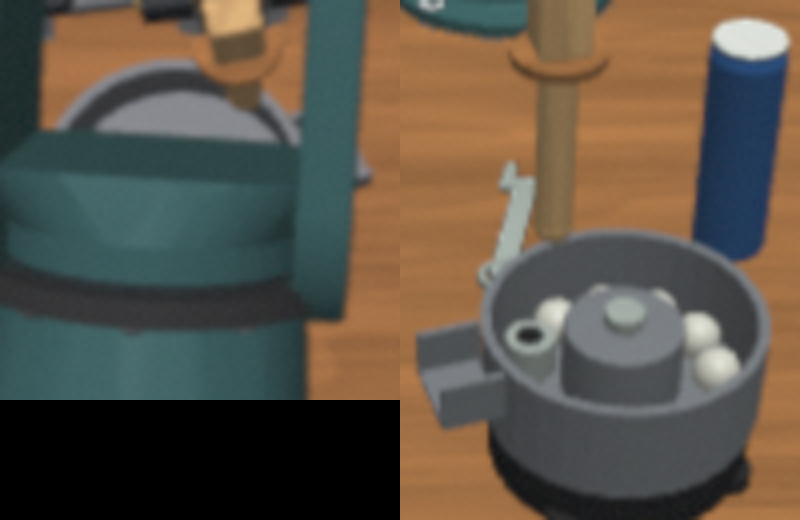

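```bash
python3 - <<'E'
from h import *
print('tip pred scene',w2px('scene',[.6318,.0057,.1803]),'seen',(552-400)/4+300,238/4+130)
P=lambda t:np.round(.11*np.array([np.cos(np.radians(t)),np.sin(np.radians(t))]),3)
for k in range(8):
    t0=-50-45*k
    print(t0,[[*(map(float,(P(t0-5.625*i)-P(t0)).round(3))),0,0] for i in range(1,9)])
E
```

```text
tip pred scene [338.57356398 190.16890044] seen 338.0 189.5
-50 [[-0.009, -0.007, 0, 0], [-0.018, -0.012, 0, 0], [-0.028, -0.017, 0, 0], [-0.038, -0.021, 0, 0], [-0.048, -0.024, 0, 0], [-0.059, -0.025, 0, 0], [-0.07, -0.026, 0, 0], [-0.081, -0.026, 0, 0]]
-95 [[-0.01, 0.002, 0, 0], [-0.021, 0.004, 0, 0], [-0.031, 0.008, 0, 0], [-0.041, 0.012, 0, 0], [-0.05, 0.018, 0, 0], [-0.059, 0.024, 0, 0], [-0.067, 0.031, 0, 0], [-0.074, 0.039, 0, 0]]
-140 [[-0.007, 0.009, 0, 0], [-0.012, 0.018, 0, 0], [-0.017, 0.028, 0, 0], [-0.021, 0.038, 0, 0], [-0.024, 0.048, 0, 0], [-0.025, 0.059, 0, 0], [-0.026, 0.07, 0, 0], [-0.026, 0.081, 0, 0]]
-185 [[0.002, 0.01, 0, 0], [0.004, 0.021, 0, 0], [0.008, 0.031, 0, 0], [0.012, 0.041, 0, 0], [0.018, 0.05, 0, 0], [0.024, 0.059, 0, 0], [0.031, 0.067, 0, 0], [0.039, 0.074, 0, 0]]
-230 [[0.009, 0.007, 0, 0], [0.018, 0.012, 0, 0], [0.028, 0.017, 0, 0], [0.038, 0.021, 0, 0], [0.048, 0.024, 0, 0], [0.059, 0.025, 0, 0], [0.07, 0.026, 0, 0], [0.081, 0.026, 0, 0]]
-275 [[0.01, -0.002, 0, 0], [0.021, -0.004, 0, 0], [0.031, -0.008, 0, 0], [0.041, -0.012, 0, 0], [0.05, -0.018, 0, 0], [0.059, -0.024, 0, 0], [0.067, -0.031, 0, 0], [0.074, -0.039, 0, 0]]
-320 [[0.007, -0.009, 0, 0], [0.012, -0.018, 0, 0], [0.017, -0.028, 0, 0], [0.021, -0.038, 0, 0], [0.024, -0.048, 0, 0], [0.025, -0.059, 0, 0], [0.026, -0.07, 0, 0], [0.026, -0.081, 0, 0]]
-365 [[-0.002, -0.01, 0, 0], [-0.004, -0.021, 0, 0], [-0.008, -0.031, 0, 0], [-0.012, -0.041, 0, 0], [-0.018, -0.05, 0, 0], [-0.024, -0.059, 0, 0], [-0.031, -0.067, 0, 0], [-0.039, -0.074, 0, 0]]
```

Call:
arm_command(targets=[[0,0.002,-0.05,0],[0,0.002,-0.1,0],[0,0.002,-0.15,0],[0,0.002,-0.19,0],[0,0.002,-0.22,0],[0,0.002,-0.245,0],[0,0.002,-0.258,0],[0,0.002,-0.258,0]])

```text
time: 6.45
tool_pos: [0.6312, 0.0078, 0.1697]
ee_rot: [-3.141, 0.003, 0.113]
wrist_force: [0.2, -1.6, -0.8]
width: 0.0261
finger_force: 28.5
```

Call:
arm_command(targets=[[-0.009,-0.007,0,0],[-0.018,-0.012,0,0],[-0.028,-0.017,0,0],[-0.038,-0.021,0,0],[-0.048,-0.024,0,0],[-0.059,-0.025,0,0],[-0.07,-0.026,0,0],[-0.081,-0.026,0,0]])

```text
time: 7.12
tool_pos: [0.5911, -0.0051, 0.1718]
ee_rot: [3.141, -0.001, 0.113]
wrist_force: [0.6, 0.5, -0.6]
width: 0.0265
finger_force: 28.5
```

Call:
arm_command(targets=[[-0.01,0.002,0,0],[-0.021,0.004,0,0],[-0.031,0.008,0,0],[-0.041,0.012,0,0],[-0.05,0.018,0,0],[-0.059,0.024,0,0],[-0.067,0.031,0,0],[-0.074,0.039,0,0]])

```text
time: 7.78
tool_pos: [0.5542, 0.0147, 0.1715]
ee_rot: [3.141, -0.0, 0.113]
wrist_force: [0.7, -1.7, -1.6]
width: 0.0257
finger_force: 30.0
```

```bash
cat > v.py <<'E'
from h import *
import sys
def view(f):
    t=snap('top','t'+f);s=snap('scene','s'+f)
    o=np.zeros((500,800,3),np.uint8)
    o[:400,:400]=cv2.resize(t[150:250,240:340],None,fx=4,fy=4,interpolation=cv2.INTER_CUBIC)
    o[:,400:]=cv2.resize(s[170:270,300:400][:,:80],None,fx=5,fy=5,interpolation=cv2.INTER_CUBIC) if 0 else cv2.resize(s[165:290,300:400],None,fx=4,fy=4,interpolation=cv2.INTER_CUBIC)
    cv2.imwrite('pics/'+f+'.png',o[:,:,::-1])
view(sys.argv[1])
E
python3 v.py v1
```

```text
(no output)
```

View pics/v1.png

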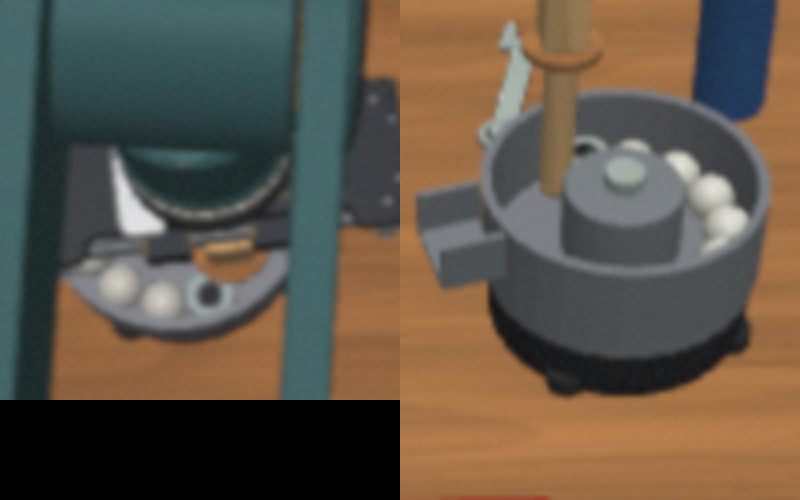

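The picture shows the collar just ahead of the rod and the balls ahead of the collar. Forces are low, so I'm carrying on.

Call:
arm_command(targets=[[-0.007,0.009,0,0],[-0.012,0.018,0,0],[-0.017,0.028,0,0],[-0.021,0.038,0,0],[-0.024,0.048,0,0],[-0.025,0.059,0,0],[-0.026,0.07,0,0],[-0.026,0.081,0,0]])

```text
time: 8.55
tool_pos: [0.5413, 0.0556, 0.1715]
ee_rot: [3.141, 0.0, 0.113]
wrist_force: [0.6, -1.4, -1.8]
width: 0.0256
finger_force: 30.0
```

Call:
arm_command(targets=[[0.002,0.01,0,0],[0.004,0.021,0,0],[0.008,0.031,0,0],[0.012,0.041,0,0],[0.018,0.05,0,0],[0.024,0.059,0,0],[0.031,0.067,0,0],[0.039,0.074,0,0]])

```text
time: 9.22
tool_pos: [0.5613, 0.0925, 0.1714]
ee_rot: [-3.141, 0.0, 0.113]
wrist_force: [-0.5, -0.1, -1.0]
width: 0.0259
finger_force: 30.0
```

Call:
arm_command(targets=[[0.009,0.007,0,0],[0.018,0.012,0,0],[0.028,0.017,0,0],[0.038,0.021,0,0],[0.048,0.024,0,0],[0.059,0.025,0,0],[0.07,0.026,0,0],[0.081,0.026,0,0]])

```text
time: 9.88
tool_pos: [0.6021, 0.1051, 0.1714]
ee_rot: [-3.141, 0.0, 0.113]
wrist_force: [-1.7, -0.3, -0.8]
width: 0.0255
finger_force: 29.9
```

Call:
arm_command(targets=[[0.01,-0.002,0,0],[0.021,-0.004,0,0],[0.031,-0.008,0,0],[0.041,-0.012,0,0],[0.05,-0.018,0,0],[0.059,-0.024,0,0],[0.067,-0.031,0,0],[0.074,-0.039,0,0]])

```text
time: 10.55
tool_pos: [0.6391, 0.0852, 0.1715]
ee_rot: [-3.141, -0.0, 0.113]
wrist_force: [-1.6, 0.3, -2.0]
width: 0.0256
finger_force: 29.9
```

Call:
arm_command(targets=[[0.007,-0.009,0,0],[0.012,-0.018,0,0],[0.017,-0.028,0,0],[0.021,-0.038,0,0],[0.024,-0.048,0,0],[0.025,-0.059,0,0],[0.026,-0.07,0,0],[0.026,-0.081,0,0]])

```text
time: 11.22
tool_pos: [0.6517, 0.0444, 0.1716]
ee_rot: [3.141, -0.0, 0.113]
wrist_force: [-0.2, 0.4, -0.9]
width: 0.0254
finger_force: 29.9
```

Call:
arm_command(targets=[[-0.002,-0.01,0,0],[-0.004,-0.021,0,0],[-0.008,-0.031,0,0],[-0.012,-0.041,0,0],[-0.018,-0.05,0,0],[-0.024,-0.059,0,0],[-0.031,-0.067,0,0],[-0.039,-0.074,0,0]])

```text
time: 11.88
tool_pos: [0.6318, 0.0075, 0.1716]
ee_rot: [3.141, -0.0, 0.113]
wrist_force: [0.3, 1.0, -1.1]
width: 0.0257
finger_force: 29.9
```

```bash
python3 v.py v2
```

```text
(no output)
```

View pics/v2.png

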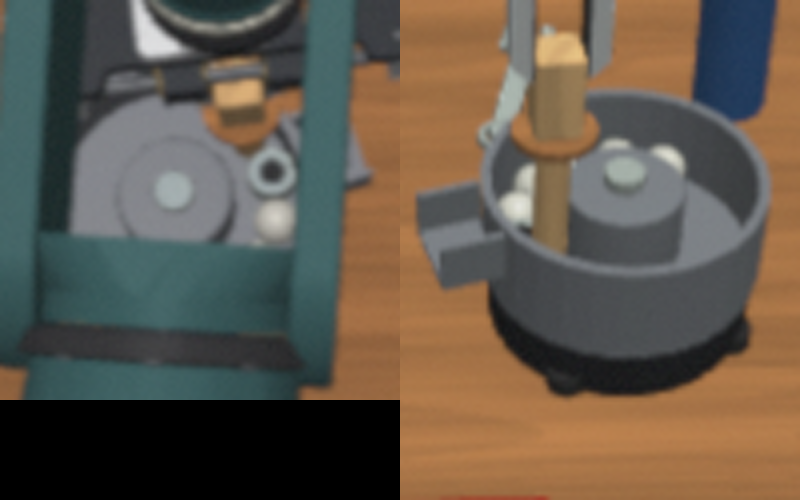

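The collar sits at the spout at (272,171) in the top crop, just ahead of the rod. That is the first pass, so I'm starting the second lap.

```bash
python3 - <<'E'
from m import *
p=px2w('top',*cr(272,171,4,240,150),.071);h=np.array([.5965,.049,0]);print(p,deg(p-h),np.linalg.norm((p-h)[:2]))
p=px2w('top',*cr(172,190,4,240,150),.104);print('nut',p)
E
```

```text
[ 0.61482928 -0.00847445  0.071     ] -72.31190559628602 0.06032640279372689
nut [0.59694941 0.04986072 0.104     ]
```

Call:
arm_command(targets=[[-0.009,-0.007,0,0],[-0.018,-0.012,0,0],[-0.028,-0.017,0,0],[-0.038,-0.021,0,0],[-0.048,-0.024,0,0],[-0.059,-0.025,0,0],[-0.07,-0.026,0,0],[-0.081,-0.026,0,0]])

```text
time: 12.65
tool_pos: [0.591, -0.0051, 0.1716]
ee_rot: [3.141, -0.0, 0.113]
wrist_force: [1.0, -0.2, -0.2]
width: 0.026
finger_force: 29.9
```

Call:
arm_command(targets=[[-0.01,0.002,0,0],[-0.021,0.004,0,0],[-0.031,0.008,0,0],[-0.041,0.012,0,0],[-0.05,0.018,0,0],[-0.059,0.024,0,0],[-0.067,0.031,0,0],[-0.074,0.039,0,0]])

```text
time: 13.32
tool_pos: [0.5541, 0.0148, 0.1715]
ee_rot: [3.141, 0.0, 0.113]
wrist_force: [0.6, -0.1, -1.0]
width: 0.0256
finger_force: 30.0
```

Call:
arm_command(targets=[[-0.007,0.009,0,0],[-0.012,0.018,0,0],[-0.017,0.028,0,0],[-0.021,0.038,0,0],[-0.024,0.048,0,0],[-0.025,0.059,0,0],[-0.026,0.07,0,0],[-0.026,0.081,0,0]])

```text
time: 13.98
tool_pos: [0.5414, 0.0555, 0.1714]
ee_rot: [3.142, 0.001, 0.113]
wrist_force: [0.5, -1.5, -1.1]
width: 0.026
finger_force: 30.0
```

Call:
arm_command(targets=[[0.002,0.01,0,0],[0.004,0.021,0,0],[0.008,0.031,0,0],[0.012,0.041,0,0],[0.018,0.05,0,0],[0.024,0.059,0,0],[0.031,0.067,0,0],[0.039,0.074,0,0]])

```text
time: 14.65
tool_pos: [0.5613, 0.0925, 0.1714]
ee_rot: [-3.141, 0.001, 0.113]
wrist_force: [-0.3, -0.3, -0.9]
width: 0.0258
finger_force: 30.0
```

Call:
arm_command(targets=[[0.009,0.007,0,0],[0.018,0.012,0,0],[0.028,0.017,0,0],[0.038,0.021,0,0],[0.048,0.024,0,0],[0.059,0.025,0,0],[0.07,0.026,0,0],[0.081,0.026,0,0]])

```text
time: 15.32
tool_pos: [0.6021, 0.1052, 0.1714]
ee_rot: [-3.141, 0.0, 0.113]
wrist_force: [-0.7, -0.1, -0.5]
width: 0.0259
finger_force: 29.9
```

Call:
arm_command(targets=[[0.01,-0.002,0,0],[0.021,-0.004,0,0],[0.031,-0.008,0,0],[0.041,-0.012,0,0],[0.05,-0.018,0,0],[0.059,-0.024,0,0],[0.067,-0.031,0,0],[0.074,-0.039,0,0]])

```text
time: 15.98
tool_pos: [0.6391, 0.0853, 0.1715]
ee_rot: [-3.141, -0.0, 0.113]
wrist_force: [-0.4, 0.3, -0.6]
width: 0.0256
finger_force: 29.9
```

Call:
arm_command(targets=[[0.007,-0.009,0,0],[0.012,-0.018,0,0],[0.017,-0.028,0,0],[0.021,-0.038,0,0],[0.024,-0.048,0,0],[0.025,-0.059,0,0],[0.026,-0.07,0,0],[0.026,-0.081,0,0]])

```text
time: 16.65
tool_pos: [0.6517, 0.0444, 0.1716]
ee_rot: [3.141, -0.0, 0.113]
wrist_force: [-0.3, 0.3, -1.5]
width: 0.0256
finger_force: 29.9
```

Call:
arm_command(targets=[[-0.002,-0.01,0,0],[-0.004,-0.021,0,0],[-0.008,-0.031,0,0],[-0.012,-0.041,0,0],[-0.018,-0.05,0,0],[-0.024,-0.059,0,0],[-0.027,-0.063,0,0],[-0.027,-0.063,0,0]])

```text
time: 17.32
tool_pos: [0.6376, 0.0126, 0.1717]
ee_rot: [3.141, 0.0, 0.112]
wrist_force: [0.3, 0.3, -0.6]
width: 0.026
finger_force: 29.9
```

```bash
python3 v.py v3
```

```text
(no output)
```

View pics/v3.png

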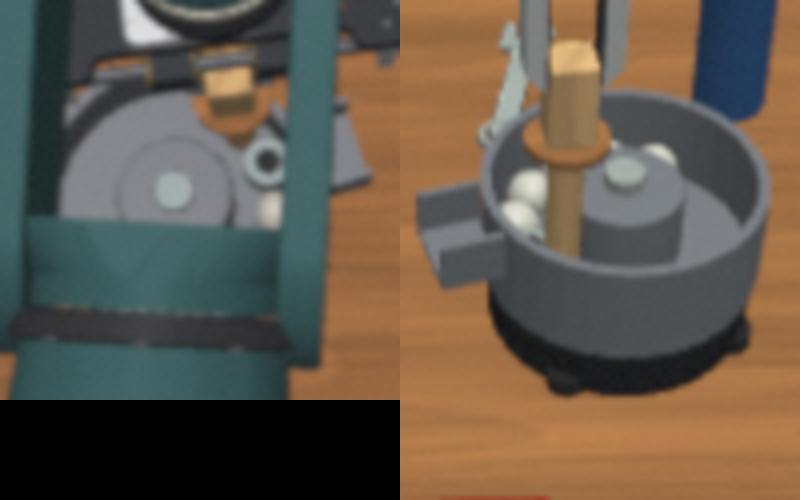

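The collar is at (266,160) in the top crop, a few degrees short of the spout's middle.

```bash
python3 - <<'E'
from m import *
h=np.array([.5968,.0493,0])
for q in((266,160),(272,171)):
    p=px2w('top',*cr(*q,4,240,150),.071);print(p,deg(p-h),np.linalg.norm((p-h)[:2]))
# colour check of collar bore darkest pixel centroid near (266,160)
t=cv2.imread('pics/tv3.png');g=cv2.cvtColor(t,cv2.COLOR_BGR2GRAY)[184:196,300:313].astype(float);w=np.clip(70-g,0,None);yy,xx=np.mgrid[184:196,300:313]
c=((w*xx).sum()/w.sum(),(w*yy).sum()/w.sum());print(c);p=px2w('top',*c,.071);print(p,deg(p-h))
E
```

```text
[ 0.62172526 -0.00491716  0.071     ] -65.3103347720926 0.05967217870938783
[ 0.61482928 -0.00847445  0.071     ] -72.66877951924424 0.06052224365458785
(np.float64(306.359649122807), np.float64(189.85087719298247))
[ 0.62115397 -0.00548022  0.071     ] -66.03121965803055
```

Call:
arm_command(targets=[[-0.003,-0.003,0,0],[-0.006,-0.006,0,0],[-0.008,-0.008,0,0],[-0.01,-0.01,0,0],[-0.01,-0.01,0,0],[-0.01,-0.01,0,0],[-0.006,-0.006,0,0],[-0.002,-0.002,0,0]])

```text
time: 18.08
tool_pos: [0.6371, 0.0125, 0.1715]
ee_rot: [3.141, 0.0, 0.113]
wrist_force: [0.2, -0.4, -0.4]
width: 0.026
finger_force: 29.9
```

Call:
arm_command(targets=[[0,0,0.02,0],[0,0,0.06,0],[0,0,0.11,0],[0,0,0.16,0],[0,0,0.21,0],[0,0,0.25,0],[0,0,0.26,0],[0,0,0.26,0]])

```text
time: 18.75
tool_pos: [0.638, 0.0125, 0.3045]
ee_rot: [3.14, -0.005, 0.113]
wrist_force: [0.8, -0.1, -0.5]
width: 0.026
finger_force: 29.9
```

```bash
python3 - <<'E'
from m import *
h=np.array([.5968,.0493,0])
t=snap('top','tv4')[:,:,::-1];s=snap('scene','sv4')
g=cv2.cvtColor(np.ascontiguousarray(t),cv2.COLOR_BGR2GRAY)
u,v=w2px('top',[.5968+.06*np.cos(np.radians(-73)),.0493+.06*np.sin(np.radians(-73)),.071]);print(u,v)
u,v=int(round(u)),int(round(v));print(g[v-7:v+8,u-8:u+9])
o=robot.get_obs();print(o['tool_pos'],o['ee_rot'])
E
```

```text
307.4641000660944 192.57350883968763
[[63 63 65 63 63 63 61 65 63 63 67 77 81 82 82 83 83]
 [64 64 62 65 63 65 64 64 62 62 66 75 82 83 82 83 82]
 [62 64 63 66 63 61 65 63 63 62 67 75 81 83 82 83 82]
 [65 65 64 65 62 64 64 63 64 63 69 77 81 84 83 84 81]
 [67 63 64 65 66 64 63 66 66 65 69 77 82 82 82 83 82]
 [71 68 68 67 68 68 65 65 65 64 68 78 79 83 83 83 81]
 [75 73 72 73 70 69 67 68 63 61 67 76 83 83 80 80 81]
 [73 73 72 72 69 67 66 64 64 62 69 76 79 81 81 81 80]
 [74 71 69 70 67 64 64 62 62 63 69 77 82 82 82 80 81]
 [73 71 70 68 67 66 62 61 60 62 70 79 80 80 81 82 81]
 [70 69 69 65 65 62 62 59 60 65 73 80 81 80 81 80 82]
 [70 69 65 65 64 60 58 58 56 60 70 77 82 80 82 81 82]
 [69 67 65 63 62 62 58 53 53 58 68 78 81 82 80 80 83]
 [66 66 64 65 60 58 55 52 51 57 68 79 81 82 81 81 82]
 [65 64 63 61 61 55 51 50 50 56 69 77 79 80 81 80 79]]
[0.63689942 0.01256896 0.30044593] [-3.14143556e+00  1.49601059e-03  1.13197774e-01]
```

Call:
arm_command(targets=[[-0.006,-0.015,0,0],[-0.025,-0.06,0,0],[-0.05,-0.12,0,0],[-0.075,-0.18,0,0],[-0.1,-0.24,0,0],[-0.125,-0.3,0,0],[-0.15,-0.36,0,0],[-0.175,-0.42,0,0]])

```text
time: 19.52
tool_pos: [0.5477, -0.199, 0.2995]
ee_rot: [-3.14, 0.003, 0.113]
wrist_force: [0.6, 0.7, -1.1]
width: 0.0257
finger_force: 29.9
```

Call:
arm_command(targets=[[-0.025,-0.06,0,0],[-0.05,-0.115,0,0],[-0.07,-0.16,0,0],[-0.083,-0.185,0,0],[-0.091,-0.196,0,0],[-0.091,-0.196,0,0],[-0.091,-0.196,0,0],[-0.091,-0.196,0,0]])

```text
time: 20.18
tool_pos: [0.5046, -0.2943, 0.3014]
ee_rot: [-3.141, -0.0, 0.115]
wrist_force: [-0.3, 0.4, -0.2]
width: 0.0257
finger_force: 29.9
```

```bash
python3 - <<'E'
from h import *
t=snap('top','t5');s=snap('scene','s5');o=robot.get_obs();print(o['tool_pos'],o['ee_rot'])
r=np.zeros((500,800,3),np.uint8)
r[:400,:400]=cv2.resize(t[150:250,240:340],None,fx=4,fy=4,interpolation=cv2.INTER_CUBIC)
r[:480,400:]=cv2.resize(s[70:190,150:250],None,fx=4,fy=4,interpolation=cv2.INTER_CUBIC)
cv2.imwrite('pics/v5.png',r[:,:,::-1])
a=cv2.imread('pics/s1.png').astype(int);b=s[:,:,::-1].astype(int)
d=np.abs(a-b).max(2)[80:190,170:230];print('diff vs first lift, region of rod',d.max(),(d>30).sum())
E
```

```text
[ 0.50475606 -0.29423132  0.30160411] [-3.14151209e+00 -3.38267114e-04  1.15219765e-01]
diff vs first lift, region of rod 108 62
```

View pics/v5.png

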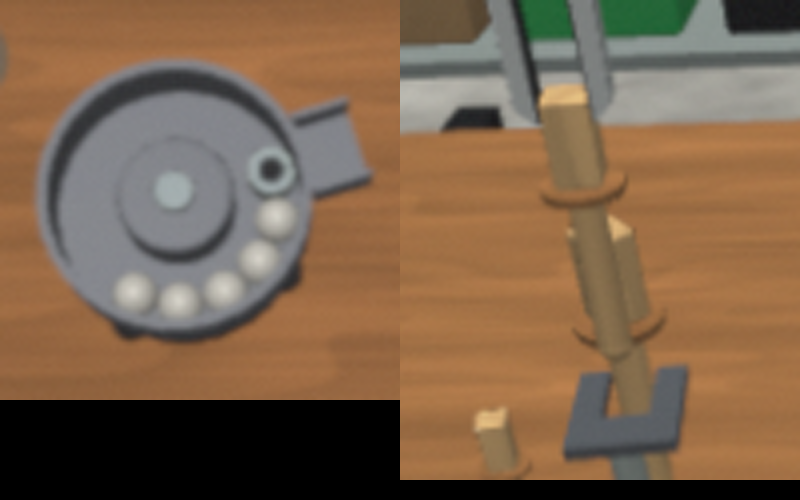

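The top crop shows the collar at (271,170), in front of the spout, with all five balls in the bowl. The rod hangs upright over the slot, so I'm lowering it.

Call:
arm_command(targets=[[0,-0.002,-0.02,0],[0,-0.002,-0.06,0],[0,-0.002,-0.1,0],[0,-0.002,-0.14,0],[0,-0.002,-0.18,0],[0,-0.002,-0.22,0],[0,-0.002,-0.24,0],[0,-0.002,-0.25,0]])

```text
time: 20.95
tool_pos: [0.5032, -0.2953, 0.1736]
ee_rot: [-3.139, 0.003, 0.114]
wrist_force: [0.5, 0.5, -0.7]
width: 0.0254
finger_force: 29.9
```

Call:
arm_command(targets=[[0,0,-0.004,0],[0,0,-0.008,0],[0,0,-0.01,0],[0,0,-0.011,0],[0,0,-0.011,0],[0,0,-0.011,0]])

```text
time: 21.45
tool_pos: [0.5044, -0.2968, 0.1718]
ee_rot: [3.141, -0.001, 0.113]
wrist_force: [0.6, 0.2, -1.2]
width: 0.0256
finger_force: 29.9
```

Call:
arm_command(targets=[[0,0,-0.001,0],[0,0,-0.002,0],[0,0,-0.002,0],[0,0,-0.002,0]])

```text
time: 21.78
tool_pos: [0.5043, -0.2967, 0.1706]
ee_rot: [3.141, -0.001, 0.113]
wrist_force: [0.7, -1.1, 2.8]
width: 0.0252
finger_force: 29.9
```

Call:
arm_command(targets=[[0,0,0,0],[0,0,0,0],[0,0,0,0],[0,0,0,0],[0,0,0,0],[0,0,0,0],[0,0,0,0],[0,0,0,0]], claw=0.4)

```text
time: 22.45
tool_pos: [0.5041, -0.2965, 0.17]
ee_rot: [3.142, 0.0, 0.113]
wrist_force: [0.2, 0.3, 0.5]
width: 0.0564
finger_force: 0.0
```

Now I lift straight up, move back, and check.

Call:
arm_command(targets=[[0,0,0.02,0],[0,0,0.06,0],[0,0,0.11,0],[0,0,0.17,0],[0,0,0.23,0],[0,0,0.28,0],[0,0,0.31,0],[0,0,0.31,0]])

```text
time: 23.12
tool_pos: [0.5051, -0.2973, 0.3309]
ee_rot: [3.135, -0.007, 0.113]
wrist_force: [0.9, 0.1, 0.2]
width: 0.0564
finger_force: 0.0
```

Call:
arm_command(targets=[[-0.04,-0.04,0,0],[-0.09,-0.09,0,0],[-0.14,-0.14,0,0],[-0.19,-0.19,0,0],[-0.24,-0.24,0,0],[-0.28,-0.28,0,0],[-0.3,-0.3,0,0],[-0.3,-0.3,0,0]])

```text
time: 23.78
tool_pos: [0.352, -0.448, 0.3237]
ee_rot: [-3.14, 0.001, 0.109]
wrist_force: [0.9, 0.1, -0.3]
width: 0.0562
finger_force: 0.0
```

```bash
python3 - <<'E'
from h import *
t=snap('top','t6');s=snap('scene','s6')
a=cv2.imread('pics/top0.png').astype(int);b=t[:,:,::-1].astype(int);d=np.abs(a-b).max(2)>35
for n,(y,x) in {'stand':(slice(205,255),slice(395,460)),'bigrod':(slice(265,300),slice(440,480)),'small':(slice(238,260),slice(465,490)),'tin':(slice(130,165),slice(365,400)),'rest':(slice(80,300),slice(130,240))}.items(): print(n,d[y,x].sum())
print('t5 vs t6 bowl',(np.abs(cv2.imread('pics/t5.png').astype(int)-b).max(2)[150:245,240:340]>25).sum())
o=np.zeros((480,800,3),np.uint8)
o[:400,:400]=cv2.resize(t[190:290,390:490],None,fx=4,fy=4,interpolation=cv2.INTER_CUBIC)
o[:,400:]=cv2.resize(s[120:240,155:255],None,fx=4,fy=4,interpolation=cv2.INTER_CUBIC)
cv2.imwrite('pics/fin.png',o[:,:,::-1])
E
```

```text
stand 4
bigrod 0
small 0
tin 0
rest 0
t5 vs t6 bowl 0
```

```bash
python3 -c "
from h import *
print(robot.close_job())"
```

```text
the job is handed in; nothing more can be done
None
```

I stirred the load clockwise past the spout once and round to it a second time; the collar rests in front of the spout with all five balls in the bowl, the rod hangs back in its stand, and I handed the job in at about 24 s (result not shown).

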